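# Seat a reagent bottle in a sprung V-nest and hold it home

## Task

Pick up the reagent bottle that is clearly the largest of the three standing together, set it upright on the base plate of the V-shaped positioning nest, and push it into the V against the sprung plunger until it is hard up against both faces of the V. The plunger would push it back out, so finish still holding it: the program ends with the gripper pressing the upright bottle firmly home in the V. Leave the two small bottles standing where they are.

Things in the scene. Friction and masses are not known exactly. Their poses are not given: they have to be found in the camera images.
- bottle: The bottle to seat, the largest of three: white round plastic reagent bottle with screw cap, 48 mm diameter, 78 mm tall, about 0.16 kg. Origin: centre of its underside, z up. Straight body up to about 45 mm, then a shoulder; the cap, 33 mm in diameter, spans z = 55 to 78 mm. Gripped across the body at half height it stays upright when pushed.
- small_bottle_a: Bystander: small white reagent bottle, 36 mm diameter, 62 mm tall. Origin: centre of its underside. To be left standing.
- small_bottle_b: Bystander: small white reagent bottle, 36 mm diameter, 60 mm tall. Origin: centre of its underside. To be left standing.
- nest: Positioning nest, fixed to the worktop: aluminium base plate 175 x 94 x 8 mm with a V-block and sprung plunger on its far half. Origin: underside of the plate, under the axis of the bottle when home in the V. x: level, along the plate into the V (the way to push); y: across; z: up. Plate spans x -88 to +88, y -47 to +47 mm, bare for x under 0. Yaw varies by up to 0.4 rad.
- v_block: V-block (hard stop), white plastic, 44 mm tall on the plate (top 52 mm above the worktop); origin and axes as the nest. Two upright faces at 45 degrees to the nest's x, open towards -x, with a gap at the apex for the plunger; spans x +13 to +48 mm and only y -22 to +22 mm, so fingers on the sides of the bottle pass it. The bottle touches both faces when its axis is at x = 0, y = 0 of the nest (within 1 mm).
- plunger (a joint): Travel of the sprung plunger along the nest's +x, m: 0 fully out, about 0.010 with the bottle home in the V, own end 0.014. Spring 1.5 N when out, 5 N with the bottle home. Round steel tip, 12 mm across, 32 mm above the plate, first touches the bottle when its axis is at x = -10 mm of the nest. The bracket and tail behind reach x = +84 mm, 56 mm above the worktop.
- nest_seat (a point): Point on top of the base plate (8 mm above the worktop) where the centre of the bottle's underside is when the bottle is home in the V. Axes as for the nest.
- nest_set (a point): Point on top of the bare part of the plate, 48 mm in front (-x of the nest) of nest_seat: a bottle can be set down here without touching the plunger.
Things that resemble listed ones, but are neither listed nor needed, are in the scene too. What is shaped like the bottle but orange or red is not meant.

How it is judged:
By the outcome, as a careful person would: the job done as asked, in the order asked, and still so for the second after the job is handed in, while the arm keeps its last pose, push and grip.
It also fails if it takes over 38 s, if anything falls off the work surface, if the arm or the gripper's body presses on something with over 40 N, if the wrist force passes 120 N, or if a joint passes its speed limit or range.

## Robot

A 6-joint arm with a two-finger parallel gripper is mounted at the origin on a cart in front of the work surface, level with it; the furniture and walls round the work are solid. World frame = base frame: x ahead of the robot, y to its left, z up, the work surface at z = 0. Lengths are in m, angles in rad, forces in N, time in s.
With the tool pointing down it reaches from about 0.375 to 0.9 m from the base axis. Payload 3.1 kg.
Tool frame: the origin (TCP) lies at the very end of the fingers, on their centre line; the grasp point (between the pads) lies 19 mm behind it (manip.pinch_z is the distance from the TCP to the grasp point, in m); z points along the fingers, y is the direction in which the jaws open and shut (so a half turn about z gives the same grasp; the last joint's range is limited). The gripper opens to 85 mm and grips with 20 to 120 N. Pads are 22 mm wide; open, the fingers measure 114 mm over their backs; the gripper's body (76 mm by 85 mm) begins 54 mm behind the grasp point. The pads swing forward as they close: fully open they stand 13 mm farther back than shut.
Start: joints at [1.157, 0.527, 1.433, -0, 1.181, -0.178], TCP at [0.146, 0.608, 0.231] pointing down, gripper open.
Joint ranges: [-3.08, 3.08], [-0.75, 2.2], [0.22, 2.44], [-1.43, 4.57], [0, 2.65], [-2.85, 2.85]. Speed limits (rad/s): [2.79, 2.79, 3.14, 3.14, 3.14, 3.14].

## Interface

Orientations are given as a unit quaternion [x, y, z, w].
In Python, from station import manip gives the robot as it stands.
- The arm moves only by the tool drive_tool, never from a script. Its argument "increments" is a list of rows, each a list of 7 numbers: the closure in counts, from 0 (fully open) to 255 (shut), then the shift along the tool's x, y, z in cm, then the turn, a rotation vector about the tool's x, y, z in rad. A call has 1 to 20 rows; each row is the pose to reach, as a shift and turn from the pose commanded when the call began, along the tool's axes at that moment; what a row does not reach only later rows make up. A row lasts 1/10 s, in which the tool goes at most 50 mm and 8.59 degrees, less where a joint would pass 70% of its speed; a pose out of reach is approached as far as the arm can. A call with a gripper value outside its range is refused whole. The fingers move at their own pace and stop on an object; "force" is the grip in N (left out, the last holds). Time passes only in rows, so rows that repeat a pose let the fingers close. It gives the time, the measured TCP pose, the force and the opening at its end, in the units of the state.
- manip.sense(): the state, without advancing time (a new reading comes with each control period).
- manip.snapshot(name): name is "side" or "top" or "wrist"; returns the picture (480x640x3 uint8, red, green, blue); there is no depth.
- manip.camera_model(name): a dict with "mtx" (3x3 intrinsics, pixels), "k1" (the pictures are not rectified: a ray, as slopes to the right and down, at radius r is drawn at 1 + k1 r^2 times it, then the intrinsics apply), "cam_to_world" (4x4, takes a point from camera to world coordinates). Camera axes: x right, y down, z forward; pixel columns grow to the right and rows downward; lengths in m; the calibration is good to about 2 mm. A picture is of the moment at which its call begins: read the wrist's pose just before it. camera_model takes no time and is no camera call; for the wrist camera it gives the pose at the moment of the call.
- manip.sign_off(): hands the job in, once; it reports no verdict.
The state is a dict: "t": time; "q": joint angles; "qd": joint speeds; "tau": joint torques, N m; "tcp_pos": TCP position; "tool_rot": TCP orientation; "force": force on the tool from outside, world axes, zero at the start; "ft_torque": the same for the moment, N m; "finger_gap": opening from 0.0 (shut) to 1.0 (fully open).
Only numpy, scipy, OpenCV 4.12 (cv2) and the standard library are available. Lean on these libraries where they do the work, as an engineer would, in place of code of your own. Each camera call takes 0.05 s, during which the arm holds its last target. There are 200 camera calls.

## Working session

There is one attempt and no reset: what is moved stays moved. The work goes in short steps, Python scripts to look and compute and a tool call to move; the robot and the scene stay as the last step left them, time stands still between calls to the robot, and variables do not carry over. Pictures are saved under pics/ and viewed, about 8 in all and at most 12, crops included, and the job is handed in when it is done.

Besides the shell and the picture viewer there is one more tool, called after "Call:" as name(argument=value, ...), one argument or row to a line, values as JSON. drive_tool: Moves the arm, as the interface text tells. Its arguments: {"type":"object","properties":{"increments":{"type":"array","items":{"type":"array","items":{"type":"number"}}},"force":{"type":"number"}},"required":["increments"]}

```bash
mkdir -p pics; ls; cat > h.py <<'E'
import numpy as np, cv2
from station import manip
from scipy.spatial.transform import Rotation as R
def ray(m,u,v):
    K=np.array(m["mtx"]);T=np.array(m["cam_to_world"])
    d=np.array([(u-K[0,2])/K[0,0],(v-K[1,2])/K[1,1]]);s=d.copy()
    for _ in range(20): s=d/(1+m["k1"]*(s@s))
    w=T[:3,:3]@np.array([s[0],s[1],1]);return T[:3,3],w/np.linalg.norm(w)
def onz(m,u,v,z):
    o,d=ray(m,u,v);return o+d*(z-o[2])/d[2]
def proj(m,p):
    K=np.array(m["mtx"]);T=np.array(m["cam_to_world"])
    c=T[:3,:3].T@(np.array(p)-T[:3,3]);s=c[:2]/c[2];s=s*(1+m["k1"]*(s@s))
    return K[0,0]*s[0]+K[0,2],K[1,1]*s[1]+K[1,2]
def tri(rs):
    A=0;b=0
    for o,d in rs:
        P=np.eye(3)-np.outer(d,d);A=A+P;b=b+P@o
    return np.linalg.solve(A,b)
def snap(n,f):
    m=manip.camera_model(n);i=manip.snapshot(n);cv2.imwrite('pics/'+f,cv2.cvtColor(i,cv2.COLOR_RGB2BGR));return m,i
E
python3 - <<'E'
from h import *
for n in("top","side","wrist"):
    m,i=snap(n,n+'0.png');print(n,np.round(m["cam_to_world"],3).tolist(),np.round(m["mtx"],0).tolist(),m["k1"])
print(manip.sense())
E
```

```text
pics
top [[-0.022, -0.989, 0.146, 0.368], [-1.0, 0.021, -0.005, -0.154], [0.002, -0.146, -0.989, 0.893], [0.0, 0.0, 0.0, 1.0]] [[459.0, 0.0, 325.0], [0.0, 459.0, 233.0], [0.0, 0.0, 1.0]] -0.11728655024740353
side [[1.0, 0.011, 0.007, 0.506], [-0.002, -0.405, 0.915, -0.955], [0.013, -0.914, -0.404, 0.417], [0.0, 0.0, 0.0, 1.0]] [[473.0, 0.0, 316.0], [0.0, 473.0, 246.0], [0.0, 0.0, 1.0]] -0.016590516377710016
wrist [[0.233, 0.921, 0.311, 0.066], [0.973, -0.22, -0.076, 0.627], [-0.002, 0.321, -0.947, 0.372], [0.0, 0.0, 0.0, 1.0]] [[375.0, 0.0, 321.0], [0.0, 375.0, 241.0], [0.0, 0.0, 1.0]] 0.00833123162506081
{'t': 0.15, 'q': array([ 1.15649760e+00,  5.28265761e-01,  1.43359311e+00, -9.98496183e-06,
        1.18141562e+00, -1.78480717e-01]), 'qd': array([ 0.0009902 , -0.00392798, -0.00216451, -0.00062103, -0.00044637,
        0.00038347]), 'tau': array([ 6.63428018e-04, -4.42743909e+01, -1.78276151e+01, -2.17861625e-04,
        5.61156936e-03, -6.48253121e-06]), 'tcp_pos': array([0.14576353, 0.60720454, 0.23055509]), 'tool_rot': array([ 1.17634063e-01,  9.93056655e-01, -8.05600078e-04, -2.41190434e-04]), 'force': array([ 1.15674343, -0.18850074,  0.04136258]), 'ft_torque': array([ 0.01226387, -0.03097179,  0.01818694]), 'finger_gap': 1.0014647468397204}
```

View pics/top0.png

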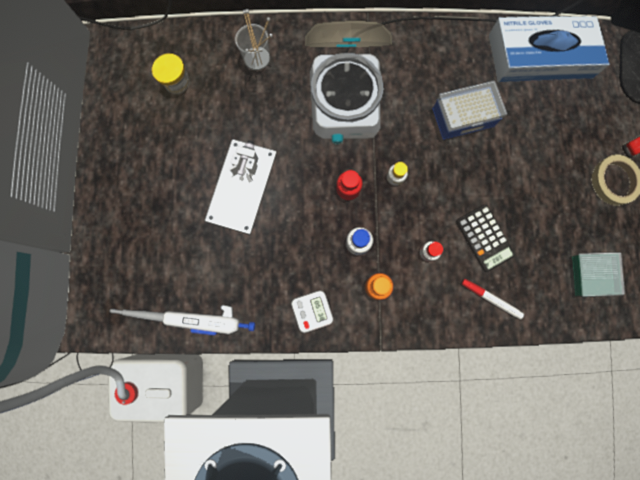

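View pics/side0.png

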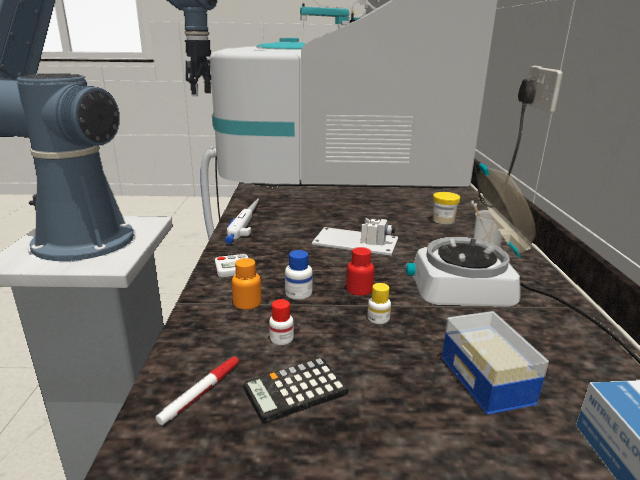

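The top view shows three candidate groups. The nest is a white plate at (241,186).
- White bottle, blue cap, at top (360,240), side (298,275). It is the largest white bottle, so it is the one meant.
- Small white bottles: yellow cap at (398,172) and red cap at (432,250).
- Orange (380,287) and red (349,184) bottles are decoys.

Next I'll confirm this in a crop and measure.

```bash
python3 - <<'E'
from h import *
t=cv2.imread('pics/top0.png');s=cv2.imread('pics/side0.png')
mt=manip.camera_model("top");ms=manip.camera_model("side")
a=cv2.resize(t[120:300,190:460],None,fx=2.9,fy=2.9,interpolation=cv2.INTER_CUBIC)[:, :780]
cv2.imwrite('pics/crop1.png',a)
b=cv2.resize(s[190:350,220:420],None,fx=3.7,fy=3.7,interpolation=cv2.INTER_CUBIC);cv2.imwrite('pics/crop2.png',b)
def big(mask,x0,x1,y0,y1):
    z=np.zeros_like(mask);z[y0:y1,x0:x1]=mask[y0:y1,x0:x1]
    c=cv2.findContours(z,cv2.RETR_EXTERNAL,cv2.CHAIN_APPROX_NONE)[0];return max(c,key=cv2.contourArea)
def hs(i,lo,hi):return cv2.inRange(cv2.cvtColor(i,cv2.COLOR_BGR2HSV),lo,hi)
B=((105,120,60),(128,255,255))
ct=big(hs(t,*B),340,385,220,260);cs=big(hs(s,*B),280,320,245,275)
print('cap top',cv2.boundingRect(ct),cv2.minEnclosingCircle(ct),'side',cv2.boundingRect(cs))
x,y,w,h=cv2.boundingRect(cs)
(u,v),r=cv2.minEnclosingCircle(ct)
print('onz .078',onz(mt,u,v,.078)); print('tri top-centre',tri([ray(mt,u,v),ray(ms,x+w/2,y+2)]))
W=((0,0,150),(180,60,255))
c=big(hs(t,*W),195,290,125,245);r=cv2.minAreaRect(cv2.convexHull(c));print(r)
q=np.array([onz(mt,*p,.008) for p in cv2.boxPoints(r)]);print(np.round(q,4),np.linalg.norm(np.diff(q,axis=0),axis=1),q.mean(0))
# plate side view: 
c2=big(hs(s,*W),305,405,215,260);print('side hull ext',[c2[c2[:,0,0].argmin()][0],c2[c2[:,0,0].argmax()][0],c2[c2[:,0,1].argmax()][0]])
# machine landmarks
for p in [(80,20),(68,350),(68,240),(20,380),(0,390)]: print(p,np.round(onz(mt,*p,0),3),np.round(onz(mt,*p,.3),3))
for p in [(398,172),(432,250),(349,184),(380,287)]:print(p,onz(mt,*p,.062))
E
```

```text
cap top (352, 230, 18, 17) ((360.6666564941406, 238.0), 8.800358772277832) side (289, 250, 19, 20)
onz .078 [ 0.47875655 -0.22153331  0.078     ]
tri top-centre [ 0.47964679 -0.22124431  0.08030488]
((240.21144104003906, 185.6055450439453), (47.053810119628906, 87.83737182617188), 17.78388786315918)
[[ 0.53    0.0788  0.008 ]
 [ 0.7014  0.0278  0.008 ]
 [ 0.6683 -0.0634  0.008 ]
 [ 0.4995 -0.0102  0.008 ]] [0.17878012 0.09705516 0.17692458] [0.59982795 0.00825648 0.008     ]
side hull ext [array([312, 242], dtype=int32), array([397, 239], dtype=int32), array([387, 254], dtype=int32)]
(80, 20) [1.002 0.387 0.   ] [0.789 0.206 0.3  ]
(68, 350) [0.277 0.357 0.   ] [0.308 0.185 0.3  ]
(68, 240) [0.498 0.366 0.   ] [0.454 0.191 0.3  ]
(20, 380) [0.214 0.463 0.   ] [0.266 0.256 0.3  ]
(0, 390) [ 0.192  0.51  -0.   ] [0.251 0.287 0.3  ]
(398, 172) [ 0.60424373 -0.29725445  0.062     ]
(432, 250) [ 0.45592666 -0.35311133  0.062     ]
(349, 184) [ 0.58275053 -0.20455624  0.062     ]
(380, 287) [ 0.39102967 -0.25495171  0.062     ]
```

View pics/crop1.png

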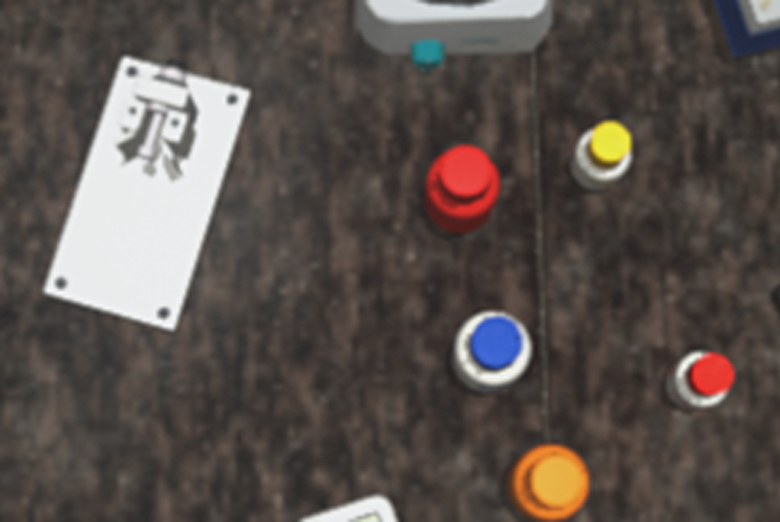

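View pics/crop2.png

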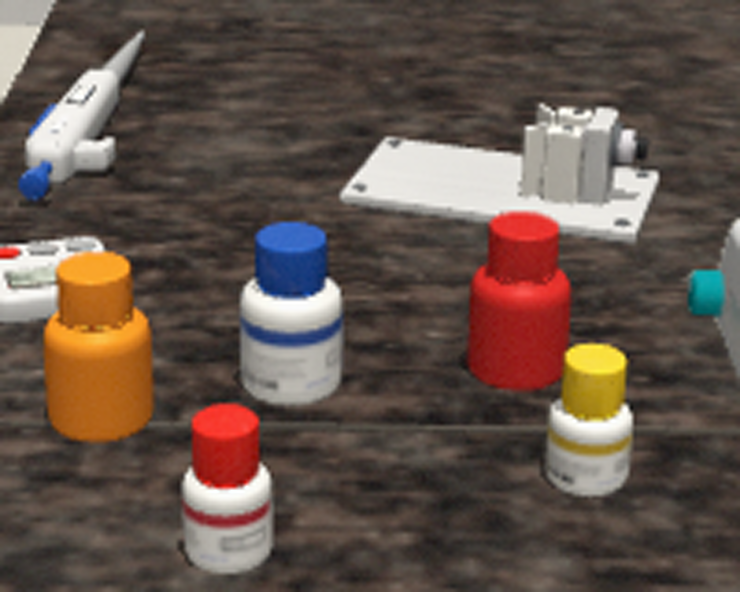

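View pics/wrist0.png

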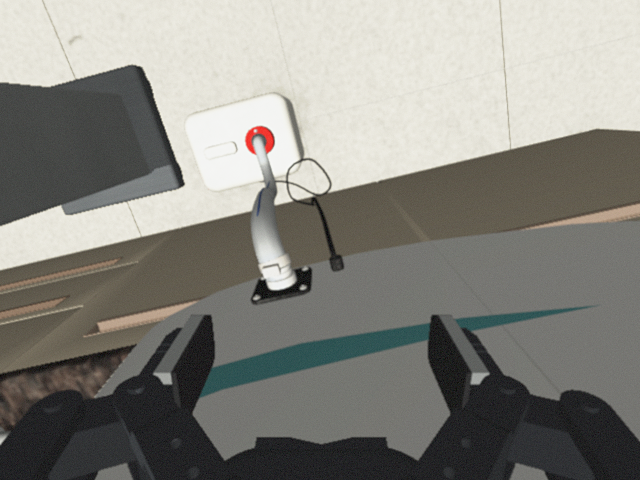

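Confirmed: the blue-capped white bottle at crop (495,345) is clearly the largest white one, beside the red-capped and yellow-capped small ones. The V is at the plate's far end (+x). The wrist view shows the start pose beside the instrument, so I'll go up first and then swing round. 5 pictures viewed.

Call:
drive_tool(
  increments=[
    [0,0,0,-5,0,0,0],
    [0,0,0,-10,0,0,0],
    [0,0,0,-15,0,0,0],
    [0,0,0,-19,0,0,0],
    [0,-2,-4,-19,0,0,0],
    [0,-4,-8,-19,0,0,0],
    [0,-6,-12,-19,0,0,0],
    [0,-8,-16,-19,0,0,0],
    [0,-10.5,-21,-19,0,0,0],
    [0,-10.5,-21,-19,0,0,0],
  ],
  force=40,
)

```text
t: 1.15
tcp_pos: [0.1986, 0.3745, 0.421]
tool_rot: [0.119, 0.993, -0.001, -0.0]
force: [0.1, 0.2, -0.3]
finger_gap: 1.004
```

Call:
drive_tool(
  increments=[
    [0,-4,-2.6,0,0,0,0],
    [0,-8,-5.2,0,0,0,0],
    [0,-12,-8,0,0,0,0],
    [0,-16,-10.6,0,0,0,0],
    [0,-20,-13.2,0,0,0,0],
    [0,-22.5,-17,2,0,0,0],
    [0,-25,-21,5,0,0,0],
    [0,-27.5,-25,8,0,0,0],
    [0,-30,-29,11,0,0,0],
    [0,-33.9,-33.5,14,0,0,0],
    [0,-33.9,-33.5,14,0,0,0],
    [0,-33.9,-33.5,14,0,0,0],
    [0,-33.9,-33.5,14,0,0,0],
  ],
)

```text
t: 2.45
tcp_pos: [0.4504, -0.026, 0.2807]
tool_rot: [0.118, 0.993, 0.0, -0.001]
force: [0.1, 0.1, -0.8]
finger_gap: 1.003
```

```bash
python3 - <<'E'
from h import *
s=manip.sense();print(s['tcp_pos'],s['qd'].max(),s['q'])
m,i=snap("wrist","w1.png");import pickle;pickle.dump(m,open('w1.pkl','wb'))
E
```

```text
[ 0.45041458 -0.02599404  0.28067173] 0.033092387210624546 [-3.06646841e-01  2.26199671e-01  1.78386909e+00  6.78276048e-04
  1.13358708e+00 -1.64043098e+00]
```

View pics/w1.png

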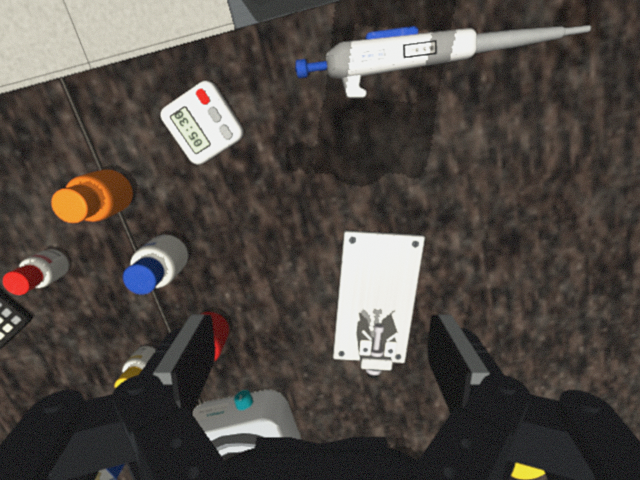

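The wrist view shows the blue cap at (144,273) and the nest plate with corner holes at (352,239), (416,243), (341,353) and (404,356). I'll refine the hole and cap centroids and triangulate against the top view.

```bash
python3 - <<'E'
from h import *;import pickle
mw=pickle.load(open('w1.pkl','rb'));mt=manip.camera_model("top")
w=cv2.imread('pics/w1.png');t=cv2.imread('pics/top0.png')
def dark(i,u,v,r):
    u0,v0=int(round(u)),int(round(v));g=cv2.cvtColor(i,cv2.COLOR_BGR2GRAY)[v0-r:v0+r+1,u0-r:u0+r+1].astype(float)
    k=np.clip(np.median(g)-15-g,0,None);yy,xx=np.mgrid[-r:r+1,-r:r+1];return u0+(k*xx).sum()/k.sum(),v0+(k*yy).sum()/k.sum()
Wh=[(352,239),(416,243),(341,353),(404,356)];Th=[(246.6,227.9),(211,217.6),(270,154.1),(235.5,144.5)]
# image-left in wrist = -y world = right in top
Wh=[dark(w,*p,4) for p in Wh];Th=[dark(t,*p,3) for p in Th]
P=np.array([tri([ray(mw,*a),ray(mt,*b)]) for a,b in zip(Wh,Th)]);print('holes tri',P.round(4))
Q=np.array([onz(mw,*a,.008) for a in Wh]);print('wrist z8',Q.round(4),Q.mean(0))
Q2=np.array([onz(mt,*a,.008) for a in Th]);print('top z8',Q2.mean(0))
for A in(Q,Q2):
    d=A[2]+A[3]-A[0]-A[1];print('yaw',np.arctan2(d[1],d[0]),np.linalg.norm(d)/2,np.linalg.norm(A[1]-A[0]))
hsv=cv2.cvtColor(w,cv2.COLOR_BGR2HSV);mk=cv2.inRange(hsv,(105,120,40),(128,255,255));mk[:,:110]=0;mk[:240]=0;mk[310:]=0;mk[:,180:]=0
c=max(cv2.findContours(mk,0,1)[0],key=cv2.contourArea);e=cv2.fitEllipse(c);print('cap',e)
# cap top centre ~ far half of blob in the wrist; ray midpoint of cap at z=.0665
print('cap mid @.0665',onz(mw,*e[0],.0665),'tri with top',tri([ray(mw,*e[0]),ray(mt,360.7,238)]))
E
```

```text
holes tri [[ 0.5143 -0.0032  0.0048]
 [ 0.5365  0.0678  0.0045]
 [ 0.6639 -0.0499  0.0049]
 [ 0.6903  0.0273 -0.0008]]
wrist z8 [[ 0.5133 -0.0031  0.008 ]
 [ 0.5352  0.0674  0.008 ]
 [ 0.6618 -0.0494  0.008 ]
 [ 0.6864  0.0324  0.008 ]] [0.59918426 0.01182404 0.008     ]
top z8 [0.59931931 0.00795969 0.008     ]
yaw -0.2647380491298004 0.1552643628183796 0.07379054998193064
yaw -0.30479579493266085 0.15644708347264905 0.07403695352765662
cap ((142.57177734375, 275.78350830078125), (32.49692916870117, 40.901031494140625), 58.58332061767578)
cap mid @.0665 [ 0.48087909 -0.22223473  0.0665    ] tri with top [ 0.48065559 -0.22247611  0.06623257]
```

Hole 4 is bad in the wrist view because it's hidden by the V-block. The other three agree with the top view: nest origin ≈ (0.599, 0.0085), yaw ≈ -0.303, plate height measured about 5 mm against 8 mm nominal. The bottle is at (0.480, -0.222), and two views agree, with the cap height matching. Next I'll grasp it.

Call:
drive_tool(
  increments=[
    [0,-1.5,-4,1,0,0,0],
    [0,-3,-8,4,0,0,0],
    [0,-5,-12,8,0,0,0],
    [0,-6.5,-16,11,0,0,0],
    [0,-7.5,-18.4,13,0,0,0],
    [0,-7.5,-18.4,14,0,0,0],
    [0,-7.5,-18.4,18,0,0,0],
    [0,-7.5,-18.4,22,0,0,0],
    [0,-7.5,-18.4,25,0,0,0],
    [0,-7.5,-18.4,26.3,0,0,0],
    [0,-7.5,-18.4,26.3,0,0,0],
    [0,-7.5,-18.4,26.3,0,0,0],
  ],
)

```text
t: 3.7
tcp_pos: [0.4814, -0.2221, 0.0196]
tool_rot: [0.117, 0.993, -0.0, 0.001]
force: [-0.9, 0.4, 0.5]
finger_gap: 0.998
```

```bash
python3 - <<'E'
from h import *
m,i=snap("wrist","w2.png")
E
```

```text
(no output)
```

View pics/w2.png

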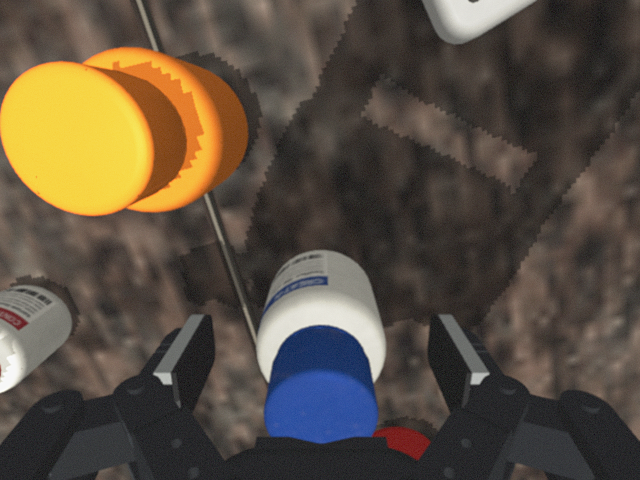

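The blue-capped bottle is centred between the pads at (320,345), and the fingers are clear of the neighbours. 7 pictures viewed. Closing the gripper.

Call:
drive_tool(
  increments=[
    [60,0,0,0.2,0,0,0],
    [120,0,0,0.2,0,0,0],
    [180,0,0,0.2,0,0,0],
    [255,0,0,0.2,0,0,0],
    [255,0,0,0.2,0,0,0],
    [255,0,0,0.2,0,0,0],
    [255,0,0,0.2,0,0,0],
    [255,0,0,0.2,0,0,0],
    [255,0,0,0.2,0,0,0],
    [255,0,0,0.2,0,0,0],
  ],
  force=50,
)

```text
t: 4.75
tcp_pos: [0.4806, -0.2229, 0.0175]
tool_rot: [0.118, 0.993, -0.0, 0.001]
force: [-1.2, 0.4, 6.7]
finger_gap: 0.534
```

```bash
python3 - <<'E'
from h import *
s=manip.sense();print(s['t'],s['tcp_pos'],s['tool_rot'],s['force'],s['finger_gap'])
Rm=R.from_quat(s['tool_rot']).as_matrix();yaw=-.303;c=np.array([.599,.0085])
n=np.array([np.cos(yaw),np.sin(yaw)])
for k in(-.048,-.02,0):
    p=np.r_[c+k*n,s['tcp_pos'][2]];print(k,p,'tool shift cm',Rm.T@(p-s['tcp_pos'])*100)
print('tool x angle',np.arctan2(Rm[1,0],Rm[0,0]))
E
```

```text
4.75 [ 0.48064536 -0.22290393  0.01746831] [ 1.17722965e-01  9.93046148e-01 -4.45314470e-04  6.72898803e-04] [-1.20155803  0.44053671  6.72809496] 0.5342341732714384
-0.048 [0.55318661 0.02282247 0.01746831] tool shift cm [-1.30777124e+00  2.55876224e+01 -1.66918739e-02]
-0.02 [0.57991109 0.0144677  0.01746831] tool shift cm [-4.10148473e+00  2.54001454e+01 -1.25292175e-02]
0 [0.599      0.0085     0.01746831] tool shift cm [-6.09699436e+00  2.52662333e+01 -9.55589149e-03]
tool x angle 2.9055999210221954
```

Call:
drive_tool(
  increments=[
    [255,0,0,-2,0,0,0],
    [255,0,0,-5,0,0,0],
    [255,0,0.5,-8,0,0,0],
    [255,0,3,-9,0,0,0],
    [255,-0.3,7,-9,0,0,0.02],
    [255,-0.6,11,-9,0,0,0.04],
    [255,-0.9,15,-9,0,0,0.067],
    [255,-1.1,19,-8,0,0,0.067],
    [255,-1.3,23,-6,0,0,0.067],
    [255,-1.3,25.6,-4,0,0,0.067],
    [255,-1.3,25.6,-3,0,0,0.067],
    [255,-1.3,25.6,-3,0,0,0.067],
    [255,-1.3,25.6,-3,0,0,0.067],
  ],
)

```text
t: 6.05
tcp_pos: [0.5526, 0.0227, 0.0464]
tool_rot: [0.151, 0.989, -0.0, -0.0]
force: [0.9, 0.1, -2.1]
finger_gap: 0.532
```

```bash
python3 - <<'E'
from h import *
s=manip.sense();print(s['tcp_pos'],s['tool_rot'],s['force'],s['finger_gap'])
m,i=snap("wrist","w3.png");m2,j=snap("side","s3.png")
a=cv2.resize(i[200:440,150:490],(400,282));b=cv2.resize(j[150:270,280:450],(400,282))
cv2.imwrite('pics/v3.png',cv2.cvtColor(np.hstack([a,b]),cv2.COLOR_RGB2BGR))
print('nest origin/near corners expected wrist px',[np.round(proj(m,p)) for p in [(.599,.0085,.008),(.5143,-.0032,.008),(.5365,.0678,.008)]])
E
```

```text
[0.55260668 0.02268042 0.04639751] [ 1.51213145e-01  9.88501162e-01 -1.12255933e-04 -1.57772544e-04] [ 0.85972061  0.08312445 -2.14660448] 0.5320015334777412
nest origin/near corners expected wrist px [array([321., 358.]), array([248., 227.]), array([397., 227.])]
```

View pics/v3.png

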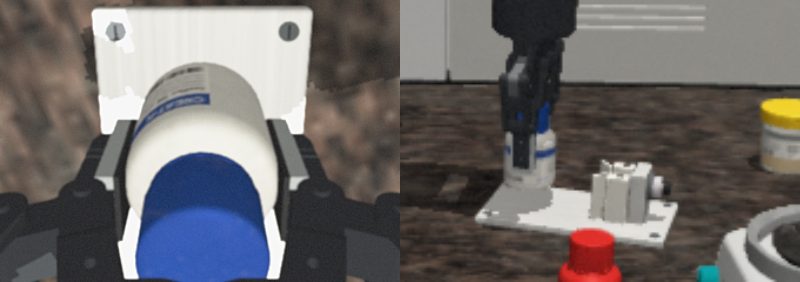

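The bottle is held upright and square to the plate. The near holes at wrist (248,226) and (395,226) match the predictions to about 2 px. 8 pictures viewed. Lowering onto the plate.

Call:
drive_tool(
  increments=[
    [255,0,0,1,0,0,0],
    [255,0,0,1.6,0,0,0],
    [255,0,0,1.8,0,0,0],
    [255,0,0,2.0,0,0,0],
    [255,0,0,2.0,0,0,0],
    [255,0,0,2.0,0,0,0],
    [255,0,0,2.0,0,0,0],
  ],
)

```text
t: 6.85
tcp_pos: [0.5529, 0.0236, 0.0265]
tool_rot: [0.151, 0.989, -0.0, 0.0]
force: [0.1, 0.3, -1.2]
finger_gap: 0.53
```

Call:
drive_tool(
  increments=[
    [255,0,0,0.05,0,0,0],
    [255,0,0,0.1,0,0,0],
    [255,0,0,0.15,0,0,0],
    [255,0,0,0.15,0,0,0],
    [255,0,0,0.15,0,0,0],
  ],
)

```text
t: 7.35
tcp_pos: [0.5529, 0.0235, 0.0255]
tool_rot: [0.151, 0.989, 0.0, 0.0]
force: [-0.1, 0.8, 5.7]
finger_gap: 0.53
```

Contact with the plate registers at about 7 N. Pushing toward the V, then checking forces.

Call:
drive_tool(
  increments=[
    [255,-0.5,0,-0.03,0,0,0],
    [255,-1.2,0,-0.03,0,0,0],
    [255,-2.0,0,-0.03,0,0,0],
    [255,-2.8,0,-0.03,0,0,0],
    [255,-3.4,0,-0.03,0,0,0],
    [255,-3.4,0,-0.03,0,0,0],
    [255,-3.4,0,-0.03,0,0,0],
  ],
)

```text
t: 8.05
tcp_pos: [0.585, 0.0134, 0.0255]
tool_rot: [0.151, 0.989, 0.0, -0.0]
force: [-1.1, 0.7, 4.8]
finger_gap: 0.53
```

Call:
drive_tool(
  increments=[
    [255,-0.3,0,0,0,0,0],
    [255,-0.6,0,0,0,0,0],
    [255,-0.9,0,0,0,0,0],
    [255,-1.1,0,0,0,0,0],
    [255,-1.2,0,0,0,0,0],
    [255,-1.2,0,0,0,0,0],
  ],
)

```text
t: 8.65
tcp_pos: [0.5913, 0.0114, 0.0256]
tool_rot: [0.151, 0.989, 0.0, -0.006]
force: [-9.2, 3.2, 14.0]
finger_gap: 0.531
```

```bash
cat > st.py <<'E'
from h import *
s=manip.sense();yaw=-.303;n=np.array([np.cos(yaw),np.sin(yaw)]);y=np.array([-n[1],n[0]])
d=s['tcp_pos'][:2]-np.array([.599,.0085]);print('t',s['t'],'nest x,y mm',d@n*1e3,d@y*1e3,'z',s['tcp_pos'][2],'F nest',s['force'][:2]@n,s['force'][:2]@y,s['force'][2],s['ft_torque'],s['finger_gap'])
E
python3 st.py
```

```text
t 8.65 nest x,y mm -8.181799643937977 0.46376693578472816 z 0.025573619859866482 F nest -9.704035145862573 0.28571962273156293 13.99903866974215 [0.53236423 1.5413872  0.05835753] 0.530586780759499
```

Resistance came earlier than expected: 9.7 N at about 8 mm short. I'll look closer.

```bash
python3 - <<'E'
from h import *
m2,j=snap("side","s4.png");m,i=snap("top","t4.png")
a=cv2.resize(i[110:250,190:310],(386,450),interpolation=cv2.INTER_CUBIC);b=cv2.resize(j[170:270,310:410],(400,450),interpolation=cv2.INTER_CUBIC)
cv2.imwrite('pics/v4.png',cv2.cvtColor(np.hstack([a,b]),cv2.COLOR_RGB2BGR))
E
python3 st.py
```

```text
t 8.75 nest x,y mm -8.18188377322687 0.47290284772562324 z 0.02556653655341986 F nest -9.711430151926596 -0.28359064902418646 13.01247387827 [0.47419142 1.46487031 0.06761675] 0.5287862147306546
```

View pics/v4.png

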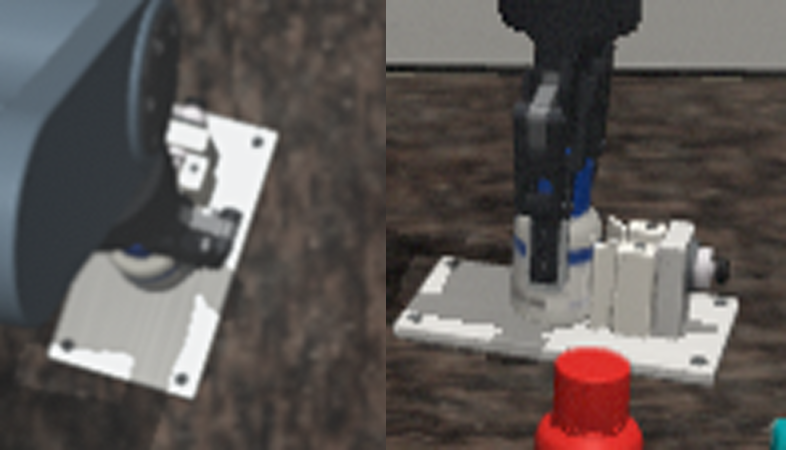

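The bottle is upright on the plate at the plunger and not yet in the V (side crop: bottle (555,285), V front (600,280)). The arm just gives a little under load, so I'll push on.

Call:
drive_tool(
  increments=[
    [255,-0.2,0,-0.04,0,0,0],
    [255,-0.4,0,-0.04,0,0,0],
    [255,-0.6,0,-0.04,0,0,0],
    [255,-0.6,0,-0.04,0,0,0],
    [255,-0.6,0,-0.04,0,0,0],
  ],
  force=70,
)

```text
t: 9.25
tcp_pos: [0.5958, 0.01, 0.0257]
tool_rot: [0.151, 0.989, 0.0, -0.007]
force: [-10.5, 3.6, 13.2]
finger_gap: 0.528
```

```bash
python3 st.py
```

```text
t 9.25 nest x,y mm -3.5029629585035864 0.45719867168254325 z 0.02569714853711682 F nest -11.085471575466778 0.33222825462761313 13.19807377499025 [0.53884025 1.75819203 0.05623747] 0.5282405656023504
```

Call:
drive_tool(
  increments=[
    [255,-0.2,0,-0.03,0,0,0],
    [255,-0.4,0,-0.03,0,0,0],
    [255,-0.6,0,-0.03,0,0,0],
    [255,-0.6,0,-0.03,0,0,0],
    [255,-0.6,0,-0.03,0,0,0],
  ],
)

```text
t: 9.75
tcp_pos: [0.5997, 0.0087, 0.0257]
tool_rot: [0.151, 0.989, 0.001, -0.009]
force: [-13.1, 3.5, 15.3]
finger_gap: 0.526
```

```bash
python3 st.py
```

```text
t 9.75 nest x,y mm 0.5901291774595475 0.41248180363143155 z 0.025704092516773195 F nest -13.559725210437325 -0.5281012017424465 15.343933403453779 [0.66995119 2.06608728 0.01147882] 0.5257434803123531
```

Call:
drive_tool(
  increments=[
    [255,-0.15,0,-0.03,0,0,0],
    [255,-0.3,0,-0.03,0,0,0],
    [255,-0.4,0,-0.03,0,0,0],
    [255,-0.4,0,-0.03,0,0,0],
    [255,-0.4,0,-0.03,0,0,0],
  ],
)

```text
t: 10.25
tcp_pos: [0.5997, 0.0087, 0.0257]
tool_rot: [0.15, 0.989, 0.001, -0.013]
force: [-19.2, 5.9, 18.9]
finger_gap: 0.531
```

```bash
python3 st.py
```

```text
t 10.25 nest x,y mm 0.6247673514344613 0.36339758613835366 z 0.025744791243094686 F nest -20.10408060853869 -0.08108907441552501 18.902529768601138 [1.0591841  2.80123498 0.08339787] 0.5313551100431478
```

Hard stop: no movement for 4 mm more command, the force is up to 20 N, and nest x is +0.6 mm, as it must be. The hand leans 1.5° forward, so I'll trim the tilt and ease the down force.

Call:
drive_tool(
  increments=[
    [255,-0.05,0,-0.05,0,-0.01,0],
    [255,-0.1,0,-0.1,0,-0.02,0],
    [255,-0.2,0,-0.1,0,-0.03,0],
    [255,-0.2,0,-0.1,0,-0.03,0],
    [255,-0.2,0,-0.1,0,-0.03,0],
  ],
)

```text
t: 10.75
tcp_pos: [0.6002, 0.0084, 0.0256]
tool_rot: [0.15, 0.989, -0.001, 0.0]
force: [-19.2, 6.7, 14.8]
finger_gap: 0.53
```

```bash
python3 st.py
```

```text
t 10.75 nest x,y mm 1.2138753081166707 0.2776525230413515 z 0.025602833135818178 F nest -20.32653663636997 0.6754354019310873 14.774566924956662 [1.20844827 3.00333863 0.13979332] 0.5297134752789636
```

```bash
python3 - <<'E'
from h import *
m2,j=snap("side","s5.png");m,i=snap("wrist","w5.png")
a=cv2.resize(i[200:480,150:490],(400,330));b=cv2.resize(j[170:270,310:410],(400,330),interpolation=cv2.INTER_CUBIC)
cv2.imwrite('pics/v5.png',cv2.cvtColor(np.hstack([a,b]),cv2.COLOR_RGB2BGR))
E
python3 st.py
```

```text
t 10.85 nest x,y mm 1.1991747532805064 0.29045689559419124 z 0.025585008081744468 F nest -19.419655069784 0.7128740932773864 14.371263082962676 [1.15666996 3.04609738 0.1906134 ] 0.5253970187587548
```

View pics/v5.png

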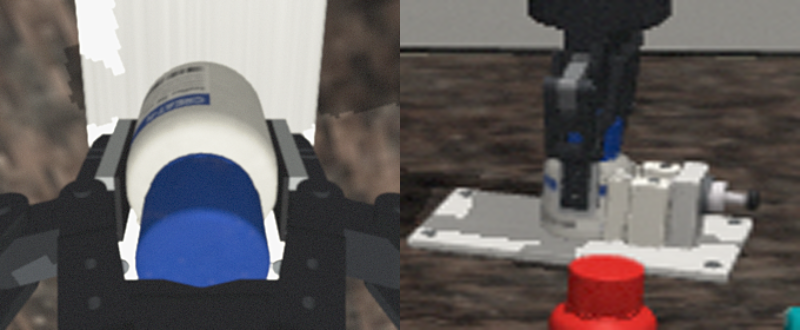

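The bottle is upright in the V, unmoved in the grip, and the plunger tail is pushed out behind the bracket (side crop (755,198)). The force is steady at 20 N. 10 pictures viewed. Handing in.

```bash
python3 -c "
from station import manip
print(manip.sign_off())"
```

```text
the job is handed in; nothing more can be done
None
```

The blue-capped bottle, the largest of the three white ones, is standing upright on the nest plate and pressed home in the V. The gripper is still holding it and pushing. I lifted it, set it on the bare part of the plate and pushed it along against the plunger. The job was handed in at about 10.9 s.

**Last checks:**
- **Seated:** the bottle stopped hard. Another 4 mm of commanded push gave no movement, and the force rose from 13.6 to 20 N.
- **Position:** the final reading was nest x = +1.2 mm, y = +0.3 mm. The stop itself read +0.6 mm, and straightening the hand added 0.6 mm. That is slightly over the 1 mm given for "home", but within calibration error.
- **Force:** a steady 20 N into the V and about 14 N down. The pictures show the plunger tail pushed out and no slip in the grip.
- **Small bottles:** I never went near them, but I took no final picture of them.

**Checks that failed or disagreed:**
- One corner hole of the plate was misread in the wrist view, so I left it out.
- The plate's measured height came out at about 5 mm, against 8 mm in the text.
- Resistance came early, about 10 N at 8 mm short of home, probably plate friction and the arm giving under load.
- The hand leaned about 1.5° at the stop. I corrected that before handing in.

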